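# Clamp a brush back to the clutch click

## Task

Load the round-ended brown wooden blank that lies by itself on the bench, to the right of the grey clamping fixture, into that fixture: lay it on the wooden rail and slide it lengthwise through the portal, gently, until its end is fully home against the steel stop. Then tighten the orange torque-limiting knob clockwise until its slip clutch clicks, stopping at the first click or at most the second, and let go with the blank clamped.

Things in the scene. Friction and masses are not known exactly. Their poses are not given: they have to be found in the camera images.
- blank_center (a point): Centre (half-way up) of the loose light-brown, round-ended hardwood brush-back blank, 52 (x) x 150 (y) x 18 (z) mm, about 0.1 kg, round ends of radius 26 mm. It starts flat on the bench; its long axis is its y axis. Either end may lead.
- blank: The same blank; origin at the centre of its underside.
- nest (a point): Where the blank's centre lies when fully home in the grey fixture: fixed to the fixture, 34 mm above the bench, z up. The blank travels along this frame's +y, from the open end to the stop face at y = +75 mm.
- rail: Wooden rail the blank lies on, 36 mm wide, 25 mm high, along y from -92 to +92 mm; origin on the bench under nest, same axes. The blank overhangs it 8 mm each side. Beside the rail, for y < +10 mm, there is only bench, so fingers pass there. A clamped blank is pressed on it by 20 to 60 N.
- fixture: Grey fixture; origin and axes as rail. Portal at y = +29 to +61 mm: two cheeks 57 mm apart with a flared lead-in from y = +15 mm, and a bridge over them, underside 78 and top 94 mm above the bench. Under it, on the knob's axis, hangs the pressing foot, 23 mm across, at first 2 to 8 mm above a loaded blank's top; the gap differs each run, whatever the knob's angle.
- stop: Steel end stop, 50 mm wide, 54 mm high above the bench; origin and axes as rail, its face at y = +75 mm. It must not be rammed: push the blank against it with less than 25 N.
- knob_grip (a point): Grip point of the torque-limiting knob: on its vertical axis, at x = 0, y = +45 mm in the nest frame, 133 mm above the bench. The grip is an orange upright bar, 44 mm along this point's x, 14 mm thick along its y, from 24 mm below to 14 mm above this point, over a round black skirt 42 mm across. It keeps its height as it turns.
- knob: The knob; origin 34 mm below knob_grip. Clockwise from above lowers the foot 3 mm a radian. Turning torque 0.25 Nm idle, 0.4 Nm at slip; held still, the friction eases off: idle reads within 0.06 Nm of zero, then once the foot presses over 0.1, and past the crest of a click falls by 0.15 or more. A click each 18 degrees of slip, done 5 degrees past the fall. No slip anticlockwise.
- telltale_top (a point): Top of the 6 mm brass telltale pin in the middle of the knob's bar: 16 mm above knob_grip before any slip; it rises 0.5 mm with each click of the clutch (less than the noise of one reading) and stays up.

How it is judged:
On the way, in this order (a step that is already met when the one before it is completed fails the run):
1. the blank lies on the rail, fully home against the stop (y of blank_center in the frame of nest above -0.003 m and x of blank_center in the frame of nest between -0.004 and 0.004 m and z of blank_center in the frame of nest between -0.003 and 0.003 m), for 0.2 s.
2. the knob has been turned until its clutch clicked (z of telltale_top in the frame of knob_grip above 0.0164 m), for 0.2 s.
At the end, for the whole second after the job is handed in: The blank lies flat on the rail, its end within 3 mm of the stop and its centre within 4 mm of the fixture's middle line, at rest and pressed on the rail with more than 8 N; the clutch has clicked at least once and at most twice (telltale pin up 0.5 to 1 mm) (y of blank_center in the frame of nest above -0.003 m and x of blank_center in the frame of nest between -0.004 and 0.004 m and angle between blank's own z axis and vertical below 0.05 rad and z of telltale_top in the frame of knob_grip above 0.0164 m and contact force between blank and rail above 8 N and linear speed of blank below 0.01 m/s); the robot touches nothing.
It fails at once if the clutch is run to a third click (z of telltale_top in the frame of knob_grip above 0.0173 m).
It fails at once if the blank is rammed against the stop (25 N or more) (contact force between blank and stop above 25 N).
It also fails if it takes over 72 s, if anything falls off the work surface, if the arm or the gripper's body presses on something with over 40 N, if the wrist force passes 120 N, or if a joint passes its speed limit or range.

## Robot

A 6-joint arm with a two-finger parallel gripper is mounted at the origin on a cart in front of the work surface, level with it; the furniture and walls round the work are solid. World frame = base frame: x ahead of the robot, y to its left, z up, the work surface at z = 0. Lengths are in m, angles in rad, forces in N, time in s.
With the tool pointing down it reaches from about 0.425 to 0.95 m from the base axis. Payload 3.5 kg.
Tool frame: the origin (TCP) lies at the very end of the fingers, on their centre line; the grasp point (between the pads) lies 19 mm behind it; y points along the fingers, z is the direction in which the jaws open and shut, and the axes are right-handed (so a half turn about y gives the same grasp; the last joint's range is limited). The gripper opens to 85 mm and grips with 20 to 120 N. Pads are 22 mm wide; open, the fingers measure 114 mm over their backs; the gripper's body (76 mm by 85 mm) begins 54 mm behind the grasp point. The pads swing forward as they close: fully open they stand 13 mm farther back than shut.
Start: joints at [1.038, 0.286, 1.577, -0, 1.279, -0.15], TCP at [0.252, 0.626, 0.231] pointing down, gripper open.
Joint ranges: [-2.77, 2.77], [-0.9, 2.22], [0.21, 2.48], [-1.53, 4.67], [0.24, 2.81], [-2.84, 2.84]. Speed limits (rad/s): [2.79, 2.79, 3.14, 3.14, 3.14, 3.14].

## Interface

Orientations are given as a unit quaternion [x, y, z, w].
In Python, from plant import ctrl gives the robot as it stands. The module is installed in compiled form; this text tells all that it offers.
- The arm moves only by the tool jog_arm, never from a script. Its argument "deltas" is a list of rows, each a list of 3 entries, a list of its own where there are three numbers: the turn, a rotation vector about the tool's x, y, z in rad, then the shift along the tool's x, y, z in m, then the opening, from 0 (shut) to 1 (fully open). In form: [[[wx, wy, wz], [dx, dy, dz], gripper], ...]. A call has 1 to 10 rows; each row is the pose to reach, as a shift and turn from the pose measured when the call began, along the tool's axes at that moment; what a row does not reach only later rows make up. A row lasts 1/12 s, in which the tool goes at most 41.7 mm and 7.16 degrees, less where a joint would pass 70% of its speed; a pose out of reach is approached as far as the arm can. A call with a gripper value outside its range is refused whole. The fingers move at their own pace and stop on an object; "force" is the grip in N (left out, the last holds). Time passes only in rows, so rows that repeat a pose let the fingers close. It gives the time, the measured TCP pose, the force and the opening at its end, in the units of the state.
- ctrl.get_state(): the state, without advancing time (a new reading comes with each control period).
- ctrl.read_camera(name): name is "scene" or "top" or "wrist"; returns a dict with "pixels" (420x560x3 uint8, blue, green, red), "range_z" (420x560 float32, m along the optical axis (not along the pixel's ray), 0 where there is no reading), "fx", "fy", "cx", "cy" (pixels), "k1" (the pictures are not rectified: a ray, as slopes to the right and down, at radius r is drawn at 1 + k1 r^2 times it, then the intrinsics apply), "T" (4x4, takes a point from camera to world coordinates); the wrist camera has in their place "mount" (4x4, takes a point from camera to tool coordinates, whose origin is the TCP and whose axes are the tool frame's). Camera axes: x right, y up, looking along -z (the intrinsics and any distortion apply to the point x, -y, -z); pixel columns grow to the right and rows downward; lengths in m; the calibration is good to about 2 mm. A picture is of the moment at which its call begins: read the wrist's pose just before it.
- ctrl.sign_off(): hands the job in, once; it reports no verdict.
The state is a dict: "time": time; "qpos": joint angles; "dq": joint speeds; "joint_efforts": joint torques, N m; "eef_pos": TCP position; "tcp_rot": TCP orientation; "contact_force": force on the tool from outside, world axes, zero at the start; "wrist_torque": the same for the moment, N m; "opening": opening from 0.0 (shut) to 1.0 (fully open).
Only numpy, scipy, OpenCV 4.12 (cv2) and the standard library are available. Lean on these libraries where they do the work, as an engineer would, in place of code of your own. Each camera call takes 0.05 s, during which the arm holds its last target.

## Working session

There is one attempt and no reset: what is moved stays moved. The work goes in short steps, Python scripts to look and compute and a tool call to move; the robot and the scene stay as the last step left them, time stands still between calls to the robot, and variables do not carry over. Pictures are saved under pics/ and viewed, and the job is handed in when it is done.

Besides the shell and the picture viewer there is one more tool, called in YAML: its name, and indented under it one key for each argument. jog_arm: Moves the arm, as the interface text tells. Its arguments: {"type":"object","properties":{"deltas":{"type":"array","items":{"type":"array"}},"force":{"type":"number"}},"required":["deltas"]}

```bash
mkdir -p pics; cat > h.py <<'E'
import numpy as np, cv2
from plant import ctrl
from scipy.spatial.transform import Rotation as R
def cam(name):
    s=ctrl.get_state(); c=ctrl.read_camera(name)
    if 'T' not in c or c.get('T') is None:
        T=np.eye(4);T[:3,:3]=R.from_quat(s['tcp_rot']).as_matrix();T[:3,3]=s['eef_pos'];c['T']=T@c['mount']
    return c
def cloud(c):
    h,w=c['range_z'].shape
    u,v=np.meshgrid(np.arange(w),np.arange(h))
    K=np.array([[c['fx'],0,c['cx']],[0,c['fy'],c['cy']],[0,0,1]])
    p=cv2.undistortPoints(np.stack([u,v],-1).reshape(-1,1,2).astype(float),K,np.array([c['k1'],0,0,0,0.])).reshape(h,w,2)
    z=c['range_z']
    P=np.stack([p[...,0]*z,-p[...,1]*z,-z,np.ones_like(z)],-1)
    W=(P@c['T'].T)[...,:3]; W[z<=0]=np.nan
    return W
def st():
    s=ctrl.get_state()
    for k in s: print(k,np.round(s[k],4))
    print(R.from_quat(s['tcp_rot']).as_matrix().round(3))
    return s
E
python3 - <<'E'
from h import *
st()
for n in ['scene','top','wrist']:
    c=cam(n); cv2.imwrite(f'pics/{n}0.png',c['pixels']); np.savez(f'{n}0.npz',W=cloud(c),px=c['pixels'])
    print(n,c['T'].round(3),c['k1'],c['fx'])
E
```

```text
time 0.0
qpos [ 1.038   0.2872  1.5781 -0.      1.2786 -0.15  ]
dq [-0.0018 -0.0017 -0.0006  0.0001 -0.     -0.0007]
joint_efforts [-6.00000e-04 -4.05979e+01 -2.92631e+01 -2.00000e-04  5.90000e-03
  0.00000e+00]
eef_pos [0.2518 0.6256 0.23  ]
tcp_rot [ 0.695  -0.1348  0.1342 -0.6934]
contact_force [ 0.5002 -0.15    0.595 ]
wrist_torque [-0.0136  0.0519  0.0184]
opening 0.9991
[[ 0.928 -0.001  0.374]
 [-0.374 -0.002  0.928]
 [-0.    -1.    -0.002]]
scene [[ 0.615  0.436 -0.657 -0.006]
 [-0.788  0.319 -0.526 -0.578]
 [-0.02   0.841  0.54   0.592]
 [ 0.     0.     0.     1.   ]] 0.024304710313806873 475.38822973360243
top [[ 0.004  0.995 -0.099  0.466]
 [-1.     0.006  0.023 -0.103]
 [ 0.023  0.099  0.995  0.976]
 [ 0.     0.     0.     1.   ]] -0.10659252782298378 428.6570917834728
wrist [[ 0.375 -0.893 -0.248  0.187]
 [ 0.927  0.361  0.102  0.652]
 [-0.002 -0.268  0.963  0.373]
 [ 0.     0.     0.     1.   ]] -0.03886544854235434 366.38081635406996
```

View pics/scene0.png

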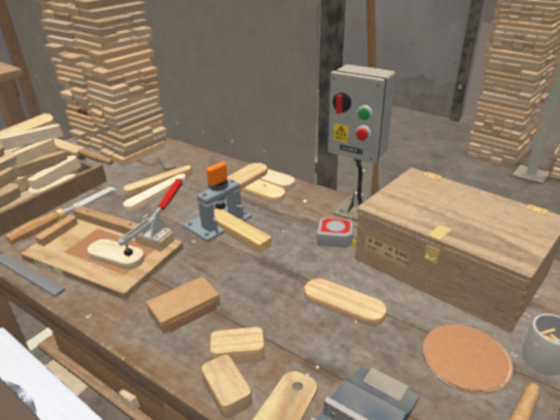

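View pics/top0.png

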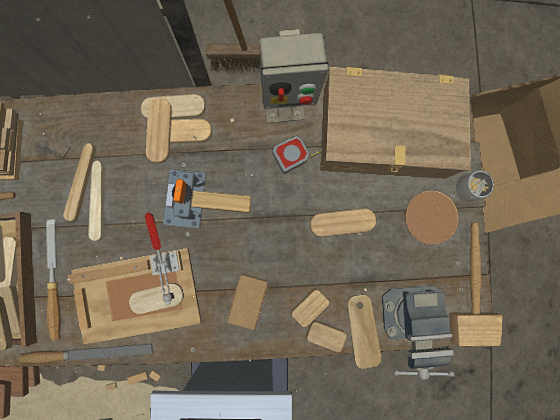

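View pics/wrist0.png

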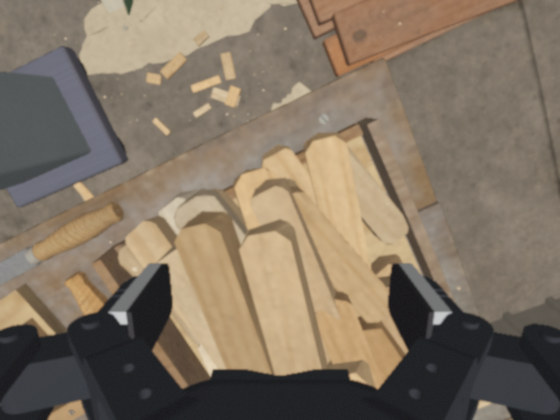

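The top view shows the blank at about (343,222) and the fixture at (187,197), with its rail reaching right to (250,203). The knob is at (180,190). Next I'll measure them.

```bash
python3 - <<'E'
from h import *
d=np.load('top0.npz');W=d['W'];px=d['px']
big=cv2.resize(px[150:250,150:390],None,fx=3.3,fy=3.3,interpolation=cv2.INTER_CUBIC);cv2.imwrite('pics/topcrop.png',big)
def rep(n,W,m):
    P=W[m]; P=P[np.isfinite(P).all(1)]
    xy=P[:,:2].astype(np.float32); r=cv2.minAreaRect(xy)
    print(n,len(P),'mean',P.mean(0).round(4),'med z',np.median(P[:,2]).round(4),'rect',np.round(r[0],4),np.round(r[1],4),round(r[2],2))
    return P
for n in ['top','scene']:
    d=np.load(n+'0.npz');W=d['W'];px=d['px']
    hsv=cv2.cvtColor(px,cv2.COLOR_BGR2HSV)
    X,Y,Z=W[...,0],W[...,1],W[...,2]
    # table z
    print(n,'table',np.nanmedian(Z[(X>.5)&(X<.6)&(Y>-.1)&(Y<.05)&(Z<.01)]))
    m=(Z>.010)&(Z<.03)&(X>.38)&(X<.55)&(Y>-.36)&(Y<-.15)
    lab=cv2.connectedComponentsWithStats(m.astype(np.uint8))
    for i in range(1,lab[0]):
        if lab[2][i,4]>150: rep(f'{n} blank{i}',W,lab[1]==i)
    m=(hsv[...,0]<12)&(hsv[...,1]>200)&(hsv[...,2]>150)&(Z>.10)&(Z<.2)
    P=rep(n+' knob',W,m)
    m=m&(Z>.14); rep(n+' knobtop',W,m)
    m=(Z>.018)&(Z<.032)&(X>.4)&(X<.62)&(Y>-.08)&(Y<.10)
    P=rep(n+' rail',W,m&(Y<.05))
    m=(Z>.085)&(Z<.1)&(X>.4)&(X<.62)&(Y>.0)&(Y<.25); rep(n+' bridge',W,m)
E
```

```text
top table -5.567604095813028e-05
top blank1 1093 mean [ 0.5305 -0.2668  0.0176] med z 0.0176 rect [ 0.5277 -0.2717] [0.0429 0.1485] 0.55
top knob 43 mean [0.5237 0.1342 0.1109] med z 0.1092 rect [0.5598 0.1093] [0.0336 0.121 ] 51.68
top knobtop 2 mean [0.5859 0.0734 0.146 ] med z 0.146 rect [0.5859 0.0734] [0.0368 0.    ] 156.92
top rail 956 mean [ 0.5564 -0.0128  0.0253] med z 0.0251 rect [ 0.5102 -0.0122] [0.2286 0.1155] 5.42
top bridge 419 mean [0.5466 0.0875 0.0935] med z 0.0936 rect [0.5387 0.0938] [0.054  0.1785] 62.0
scene table 0.0007979963057402895
scene blank1 1566 mean [ 0.5276 -0.2754  0.017 ] med z 0.0174 rect [ 0.5269 -0.2747] [0.0461 0.1488] 0.02
scene knob 94 mean [0.5216 0.1272 0.1086] med z 0.108 rect [0.5551 0.1062] [0.0359 0.1289] 57.22
scene knobtop 1 mean [0.5674 0.0769 0.1445] med z 0.1445 rect [0.5674 0.0769] [0. 0.] 0.0
scene rail 810 mean [ 0.5535 -0.0163  0.0256] med z 0.0256 rect [ 0.5099 -0.0126] [0.2277 0.1189] 4.16
scene bridge 459 mean [0.5484 0.0817 0.0925] med z 0.0933 rect [0.5442 0.0881] [0.0492 0.1638] 56.8
```

View pics/topcrop.png

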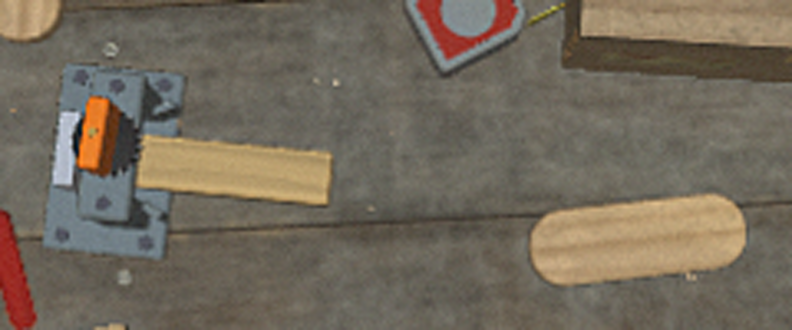

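```bash
python3 - <<'E'
from h import *
for n in ['top','scene']:
    d=np.load(n+'0.npz');W=d['W'];px=d['px']
    hsv=cv2.cvtColor(px,cv2.COLOR_BGR2HSV).astype(int)
    X,Y,Z=W[...,0],W[...,1],W[...,2]
    def comp(m,n_,mn=40):
        lab=cv2.connectedComponentsWithStats(m.astype(np.uint8))
        for i in range(1,lab[0]):
            if lab[2][i,4]>mn:
                P=W[lab[1]==i]; r=cv2.minAreaRect(P[:,:2].astype(np.float32))
                c=P[:,:2]-P[:,:2].mean(0);u,s,v=np.linalg.svd(c,full_matrices=False)
                print(n,n_,len(P),'mean',P.mean(0).round(4),'rect',np.round(r[0],4),np.round(r[1],4),round(r[2],2),'axis deg',np.degrees(np.arctan2(v[0,1],v[0,0])).round(2),'pix',lab[3][i].round(0),'zr',P[:,2].min().round(3),P[:,2].max().round(3))
    box=(X>.4)&(X<.75)&(Y>-.4)&(Y<.3)
    comp((Z>.010)&(Z<.03)&box&(Y<-.1),'blank',150)
    comp((Z>.018)&(Z<.032)&box&(Y>-.1)&(Y<.08)&(hsv[...,1]>70),'rail',100)
    comp((hsv[...,0]<14)&(hsv[...,1]>190)&(Z>.10)&(Z<.2)&box,'knob',10)
    comp((hsv[...,0]<14)&(hsv[...,1]>190)&(Z>.138)&(Z<.2)&box,'knobtop',10)
    comp((Z>.088)&(Z<.1)&box,'bridge')
    comp((Z>.050)&(Z<.058)&box,'stop',20)
E
```

```text
top blank 153 mean [ 0.6539 -0.3077  0.0199] rect [ 0.6539 -0.3104] [0.179  0.0091] 84.71 axis deg 86.97 pix [358. 171.] zr 0.01 0.03
top blank 1426 mean [ 0.5366 -0.2711  0.0176] rect [ 0.5369 -0.2717] [0.0524 0.1496] 6.85 axis deg 96.8 pix [343. 222.] zr 0.01 0.023
top rail 101 mean [0.7395 0.0556 0.0194] rect [0.7376 0.0555] [0.0482 0.0236] 89.92 axis deg -91.21 pix [199. 133.] zr 0.018 0.022
top rail 930 mean [0.582  0.0024 0.0247] rect [0.5823 0.0029] [0.1291 0.0362] 84.64 axis deg -95.39 pix [221. 201.] zr 0.018 0.03
top rail 169 mean [ 0.4081 -0.0639  0.0288] rect [ 0.4114 -0.0673] [0.0197 0.0642] 0.25 axis deg -96.0 pix [250. 280.] zr 0.018 0.032
top knob 153 mean [0.5882 0.0723 0.1429] rect [0.5887 0.0733] [0.0237 0.0419] 63.72 axis deg 173.34 pix [179. 191.] zr 0.11 0.151
top knob 154 mean [0.5235 0.1357 0.1094] rect [0.5221 0.1357] [0.0492 0.0156] 11.92 axis deg -169.42 pix [150. 224.] zr 0.1 0.12
top knobtop 123 mean [0.589  0.0732 0.1467] rect [0.5891 0.074 ] [0.0147 0.0437] 81.57 axis deg 172.96 pix [178. 190.] zr 0.14 0.151
top bridge 62 mean [ 0.652  -0.3424  0.0935] 
[... 2323 characters left out ...]
deg -76.93 pix [233. 199.] zr 0.05 0.058
scene stop 53 mean [0.5849 0.0685 0.0546] rect [0.5866 0.0696] [0.0189 0.0223] 55.28 axis deg 136.15 pix [220. 205.] zr 0.05 0.058
scene stop 48 mean [0.5461 0.0694 0.0539] rect [0.5446 0.0718] [0.0147 0.0332] 25.66 axis deg -73.67 pix [207. 213.] zr 0.05 0.058
scene stop 27 mean [0.4344 0.1276 0.0524] rect [0.4351 0.1276] [0.026  0.0048] 7.89 axis deg -173.6 pix [146. 229.] zr 0.05 0.056
scene stop 51 mean [0.4461 0.1067 0.0541] rect [0.4477 0.1069] [0.0405 0.0053] 12.44 axis deg -168.82 pix [157. 229.] zr 0.05 0.058
scene stop 309 mean [ 0.6517 -0.3184  0.0542] rect [ 0.652  -0.3124] [0.1742 0.006 ] 87.43 axis deg 86.97 pix [401. 257.] zr 0.05 0.058
```

```bash
cat >> h.py <<'E'
def go(x,y,z,yaw):
    s=ctrl.get_state(); Rm=R.from_quat(s['tcp_rot']); p=np.array(s['eef_pos'])
    c,sn=np.cos(np.radians(yaw)),np.sin(np.radians(yaw))
    X=np.array([c,sn,0]);Y=np.array([0,0,-1.]);T=R.from_matrix(np.stack([X,Y,np.cross(X,Y)],1))
    print('turn',(Rm.inv()*T).as_rotvec().round(4).tolist(),'shift',Rm.inv().apply(np.array([x,y,z])-p).round(4).tolist())
NE=np.array([.5847,.0298]); FY=84.6
def nest(x,y):
    a=np.radians(FY); ey=np.array([np.cos(a),np.sin(a)]); ex=np.array([ey[1],-ey[0]])
    return NE+x*ex+y*ey
def tonest(p):
    a=np.radians(FY); ey=np.array([np.cos(a),np.sin(a)]); ex=np.array([ey[1],-ey[0]])
    d=np.array(p[:2])-NE; return np.array([d@ex,d@ey])
E
python3 - <<'E'
from h import *
go(.54,.2,.24,-60)
go(.5403,-.3108,.16,-83.5)
E
```

```text
turn [0.0019, 0.6644, 0.0003] shift [0.4263, -0.0094, -0.2873]
turn [0.0018, 1.0746, 0.0007] shift [0.6174, 0.0714, -0.7609]
```

jog_arm:
  deltas:
    - [[0,0.66,0],[0.426,-0.01,-0.287],1]
    - [[0,0.66,0],[0.426,-0.01,-0.287],1]
    - [[0,0.66,0],[0.426,-0.01,-0.287],1]
    - [[0,0.66,0],[0.426,-0.01,-0.287],1]
    - [[0,0.66,0],[0.426,-0.01,-0.287],1]
    - [[0,0.66,0],[0.426,-0.01,-0.287],1]
    - [[0,0.66,0],[0.426,-0.01,-0.287],1]
    - [[0,0.66,0],[0.426,-0.01,-0.287],1]
    - [[0,0.66,0],[0.426,-0.01,-0.287],1]
    - [[0,0.66,0],[0.426,-0.01,-0.287],1]

```text
time: 0.98
eef_pos: [0.4859, 0.2791, 0.2387]
tcp_rot: [0.614, -0.352, 0.352, -0.612]
contact_force: [0.7, 0.5, -0.5]
opening: 1.0
```

```bash
python3 - <<'E'
from h import *
go(.5403,-.3108,.16,-83.5)
E
```

```text
turn [0.0016, 0.4147, 0.0012] shift [0.5369, 0.0796, -0.2501]
```

jog_arm:
  deltas:
    - [[0,0.415,0],[0.537,0.0,-0.25],1]
    - [[0,0.415,0],[0.537,0.0,-0.25],1]
    - [[0,0.415,0],[0.537,0.0,-0.25],1]
    - [[0,0.415,0],[0.537,0.0,-0.25],1]
    - [[0,0.415,0],[0.537,0.0,-0.25],1]
    - [[0,0.415,0],[0.537,0.0,-0.25],1]
    - [[0,0.415,0],[0.537,0.0,-0.25],1]
    - [[0,0.415,0],[0.537,0.0,-0.25],1]
    - [[0,0.415,0],[0.537,0.08,-0.25],1]
    - [[0,0.415,0],[0.537,0.08,-0.25],1]

```text
time: 1.82
eef_pos: [0.5239, -0.1326, 0.2156]
tcp_rot: [0.528, -0.47, 0.472, -0.527]
contact_force: [0.5, 0.6, -0.8]
opening: 1.0
```

```bash
python3 - <<'E'
from h import *
go(.5403,-.3108,.16,-83.5)
E
```

```text
turn [-0.0009, -0.0007, 0.0027] shift [0.1788, 0.0561, -0.0038]
```

jog_arm:
  deltas:
    - [[0,0,0],[0.179,0.08,-0.004],1]
    - [[0,0,0],[0.179,0.08,-0.004],1]
    - [[0,0,0],[0.179,0.08,-0.004],1]
    - [[0,0,0],[0.179,0.08,-0.004],1]
    - [[0,0,0],[0.179,0.08,-0.004],1]
    - [[0,0,0],[0.179,0.08,-0.004],1]
    - [[0,0,0],[0.179,0.08,-0.004],1]

```text
time: 2.4
eef_pos: [0.5391, -0.3119, 0.1343]
tcp_rot: [0.527, -0.472, 0.471, -0.526]
contact_force: [0.9, 0.7, 0.8]
opening: 0.998
```

```bash
python3 - <<'E'
from h import *
s=st()
c=cam('wrist'); cv2.imwrite('pics/w1.png',c['pixels']); W=cloud(c)
X,Y,Z=[W[...,i] for i in range(3)]
m=(Z>.011)&(Z<.03)&(Y<-.12)&(X<.6)&(X>.47)
lab=cv2.connectedComponentsWithStats(m.astype(np.uint8))
for i in range(1,lab[0]):
    if lab[2][i,4]>300:
        P=W[lab[1]==i];r=cv2.minAreaRect(P[:,:2].astype(np.float32));print(len(P),np.round(r[0],4),np.round(r[1],4),r[2],np.median(P[:,2]))
go(.5403,-.3108,.002,-83.5)
E
```

```text
time 2.4
qpos [-6.8680e-01  2.6800e-01  1.7853e+00 -1.0000e-03  1.0892e+00 -7.9630e-01]
dq [ 0.0399 -0.0467  0.0109  0.0063  0.0086  0.0039]
joint_efforts [-1.22040e+00 -3.63900e+01 -2.69984e+01 -7.20000e-02 -6.50000e-02
 -1.98000e-02]
eef_pos [ 0.5391 -0.3119  0.1343]
tcp_rot [ 0.5271 -0.4721  0.4714 -0.5264]
contact_force [0.8658 0.6571 0.8054]
wrist_torque [ 0.0188 -0.0358  0.0283]
opening 0.9976
[[ 0.11  -0.001  0.994]
 [-0.994 -0.     0.11 ]
 [-0.    -1.    -0.001]]
14435 [ 0.5352 -0.2738] [0.0524 0.1486] 6.535477638244629 0.018076943798824907
turn [0.0, -0.0019, 0.0011] shift [-0.0002, 0.1334, 0.0006]
```

View pics/w1.png

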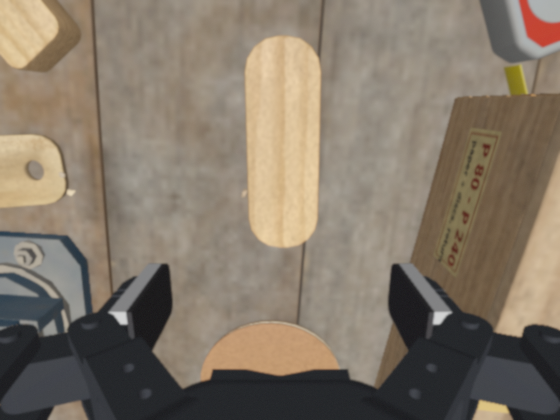

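The wrist image shows the blank at pixels (283,35)-(283,247), midway between the open fingers. Its centre measures (0.535,-0.274), yaw 6.5°. Descending straight down.

jog_arm:
  deltas:
    - [[0,0,0],[0,0.06,0],1]
    - [[0,0,0],[0,0.1,0],1]
    - [[0,0,0],[0,0.12,0],1]
    - [[0,0,0],[0,0.132,0],1]
    - [[0,0,0],[0,0.132,0],1]
    - [[0,0,0],[0,0.132,0],1]
  force: 40

```text
time: 2.95
eef_pos: [0.5406, -0.3105, 0.0047]
tcp_rot: [0.528, -0.47, 0.472, -0.527]
contact_force: [0.3, -0.1, 1.1]
opening: 1.003
```

jog_arm:
  deltas:
    - [[0,0,0],[0,0,0],0.4]
    - [[0,0,0],[0,0,0],0]
    - [[0,0,0],[0,0,0],0]
    - [[0,0,0],[0,0,0],0]
    - [[0,0,0],[0,0,0],0]
    - [[0,0,0],[0,0,0],0]
    - [[0,0,0],[0,0,0],0]
    - [[0,0,0],[0,0,0],0]

```text
time: 3.62
eef_pos: [0.5426, -0.3119, 0.0081]
tcp_rot: [0.527, -0.468, 0.473, -0.527]
contact_force: [0.6, -0.6, 6.2]
opening: 0.579
```

```bash
python3 - <<'E'
from h import *
s=st()
g=nest(0,-.075-.038);print(g)
for z in (.07,.0):
  go(s['eef_pos'][0],s['eef_pos'][1],.07,-84)
  go(g[0],g[1],.07,FY-180)
E
```

```text
time 3.6167
qpos [-6.8350e-01  4.4320e-01  1.8241e+00 -6.0000e-04  8.6720e-01 -7.9610e-01]
dq [ 0.0001 -0.0008 -0.0003  0.0011  0.0003 -0.0023]
joint_efforts [-6.85000e-01 -3.61829e+01 -2.05414e+01 -8.01000e-02 -2.39300e-01
  3.50000e-02]
eef_pos [ 0.5426 -0.3119  0.0081]
tcp_rot [ 0.5275 -0.4684  0.4735 -0.5274]
contact_force [ 0.6478 -0.566   6.1845]
wrist_torque [0.1791 0.1242 0.0532]
opening 0.5791
[[ 0.113  0.005  0.994]
 [-0.994 -0.005  0.113]
 [ 0.005 -1.     0.005]]
[ 0.57406576 -0.0826985 ]
turn [-0.0047, 0.0083, 0.0054] shift [0.0003, -0.0619, 0.0003]
turn [-0.0052, 0.2073, 0.0049] shift [-0.2239, -0.0628, 0.0574]
turn [-0.0047, 0.0083, 0.0054] shift [0.0003, -0.0619, 0.0003]
turn [-0.0052, 0.2073, 0.0049] shift [-0.2239, -0.0628, 0.0574]
```

jog_arm:
  deltas:
    - [[0,0,0],[0,-0.03,0],0]
    - [[0,0,0],[0,-0.065,0],0]
    - [[0,0,0],[0,-0.065,0],0]
    - [[0,0.2,0],[-0.1,-0.065,0.03],0]
    - [[0,0.2,0],[-0.224,-0.065,0.056],0]
    - [[0,0.2,0],[-0.224,-0.065,0.056],0]
    - [[0,0.2,0],[-0.224,-0.065,0.056],0]
    - [[0,0.2,0],[-0.224,-0.065,0.056],0]
    - [[0,0.2,0],[-0.224,-0.065,0.056],0]
    - [[0,0.2,0],[-0.224,-0.065,0.056],0]
  force: 60

```text
time: 4.45
eef_pos: [0.5725, -0.0782, 0.0724]
tcp_rot: [0.479, -0.518, 0.522, -0.48]
contact_force: [0.6, -0.0, 0.1]
opening: 0.57
```

```bash
cat > look.py <<'E'
from h import *
import sys
tag=sys.argv[1]
s=st(); print('tcp in nest',tonest(s['eef_pos']).round(4))
for n in ['top','scene','wrist']:
    c=cam(n); cv2.imwrite(f'pics/{n}{tag}.png',c['pixels']); np.savez(f'{n}{tag}.npz',W=cloud(c),px=c['pixels'])
E
python3 look.py 2
```

```text
time 4.45
qpos [-0.3105  0.2553  1.9307 -0.0021  0.9494 -0.2272]
dq [-0.0701  0.0112 -0.0197 -0.0458 -0.0111 -0.0489]
joint_efforts [ 1.09400e+00 -3.54634e+01 -2.51866e+01  1.42000e-01 -1.26000e-02
  1.71800e-01]
eef_pos [ 0.5725 -0.0782  0.0724]
tcp_rot [ 0.4786 -0.5179  0.5223 -0.4796]
contact_force [ 0.5547 -0.0364  0.0866]
wrist_torque [-0.0529  0.0601 -0.0193]
opening 0.5697
[[-0.082  0.005  0.997]
 [-0.997 -0.004 -0.082]
 [ 0.003 -1.     0.006]]
tcp in nest [-0.002  -0.1086]
```

View pics/wrist2.png

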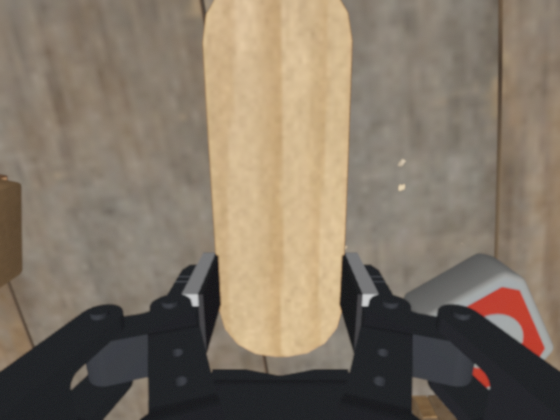

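View pics/scene2.png

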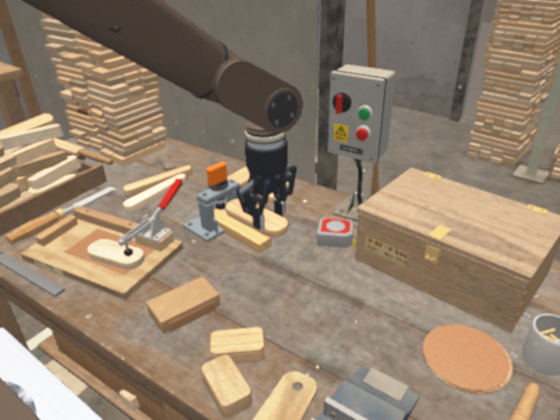

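The wrist image shows the blank held straight between the pads (at about x 215-345), with its trailing end at row 355. I'll measure its pose in the hand.

```bash
python3 - <<'E'
from h import *
for n in ['wrist2','top2','scene2']:
    d=np.load(n+'.npz');W=d['W'];px=d['px'];hsv=cv2.cvtColor(px,cv2.COLOR_BGR2HSV)
    X,Y,Z=[W[...,i] for i in range(3)]
    m=(Z>.055)&(Z<.095)&(Y<.05)&(Y>-.14)&(X<.64)&(X>.5)&(hsv[...,1]>60)&(hsv[...,2]>120)
    lab=cv2.connectedComponentsWithStats(m.astype(np.uint8))
    for i in range(1,lab[0]):
        if lab[2][i,4]>100:
            P=W[lab[1]==i];r=cv2.minAreaRect(P[:,:2].astype(np.float32))
            A=np.c_[P[:,:2]-P[:,:2].mean(0),np.ones(len(P))];f=np.linalg.lstsq(A,P[:,2],rcond=None)[0]
            print(n,len(P),np.round(r[0],4),np.round(r[1],4),round(r[2],2),'plane',f.round(4),'nest',tonest(r[0]).round(4),'maxY',P[P[:,1].argmax()],'minY',P[P[:,1].argmin()])
d=np.load('top2.npz');W=d['W']
E
```

```text
wrist2 46892 [ 0.5737 -0.0486] [0.1391 0.0526] 85.48 plane [ 0.0041 -0.0024  0.0823] nest [-0.0035 -0.0791] maxY [0.55777314 0.02238595 0.07852404] minY [ 0.57271096 -0.11796759  0.08139262]
scene2 947 [ 0.5743 -0.043 ] [0.1504 0.0543] 86.46 plane [0.1644 0.0111 0.0796] nest [-0.0035 -0.0734] maxY [0.58001072 0.03201028 0.08092386] minY [ 0.57185871 -0.11798539  0.07710317]
```

View pics/top2.png

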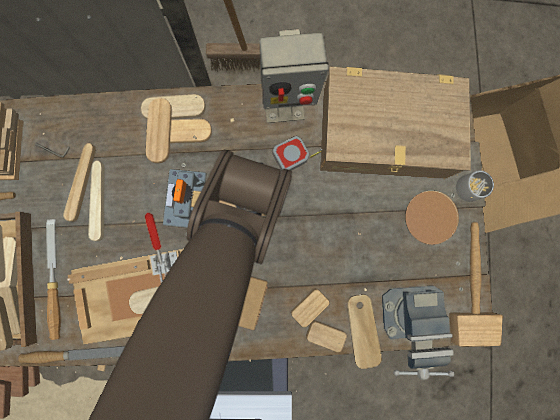

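```bash
python3 - <<'E'
from h import *
g=nest(.0005,-.110)
go(g[0],g[1],.040,FY-180)
E
```

```text
turn [-0.0066, 0.0079, 0.005] shift [-0.0036, 0.0326, 0.0014]
```

jog_arm:
  deltas:
    - [[-0.006,0.008,0.005],[-0.002,0.015,0.001],0]
    - [[-0.006,0.008,0.005],[-0.004,0.03,0.001],0]
    - [[-0.006,0.008,0.005],[-0.004,0.033,0.001],0]
    - [[-0.006,0.008,0.005],[-0.004,0.033,0.001],0]
    - [[-0.006,0.008,0.005],[-0.004,0.033,0.001],0]

```text
time: 5.02
eef_pos: [0.5745, -0.0804, 0.0399]
tcp_rot: [0.475, -0.523, 0.524, -0.476]
contact_force: [1.7, -0.5, -0.9]
opening: 0.564
```

```bash
cat > s.py <<'E'
from h import *
s=ctrl.get_state(); p=s['eef_pos']
print('t',round(s['time'],2),'pos',np.round(p,4),'nest',tonest(p).round(4),'F',np.round(s['contact_force'],1),'M',np.round(s['wrist_torque'],2),'op',round(s['opening'],3),'q6',round(s['qpos'][5],3))
Rm=R.from_quat(s['tcp_rot']).as_matrix(); print('yaw',np.degrees(np.arctan2(Rm[1,0],Rm[0,0])).round(2),'y',Rm[:,1].round(3))
a=np.radians(FY);ey=np.array([np.cos(a),np.sin(a)]);F=np.array(s['contact_force'])[:2];print('Fnest',(F@[ey[1],-ey[0]]).round(2),(F@ey).round(2))
E
python3 s.py
```

```text
t 5.02 pos [ 0.5745 -0.0804  0.0399] nest [ 0.0002 -0.1107] F [ 1.7 -0.5 -0.9] M [-0.04 -0.01 -0.04] op 0.564 q6 -0.218
yaw -95.49 y [ 0.001 -0.    -1.   ]
Fnest 1.71 -0.33
```

Lower onto the rail.

jog_arm:
  deltas:
    - [[0,0,0],[0,0.003,0],0]
    - [[0,0,0],[0,0.005,0],0]
    - [[0,0,0],[0,0.006,0],0]
    - [[0,0,0],[0,0.006,0],0]

```text
time: 5.35
eef_pos: [0.5745, -0.0806, 0.0339]
tcp_rot: [0.475, -0.523, 0.524, -0.476]
contact_force: [0.3, -1.4, -1.6]
opening: 0.568
```

```bash
python3 s.py
```

```text
t 5.35 pos [ 0.5745 -0.0806  0.0339] nest [ 0.0002 -0.1108] F [ 0.3 -1.4 -1.6] M [-0.07  0.05  0.05] op 0.568 q6 -0.218
yaw -95.49 y [ 0.001 -0.    -1.   ]
Fnest 0.42 -1.32
```

jog_arm:
  deltas:
    - [[0,0,0],[0,0.001,0],0]
    - [[0,0,0],[0,0.002,0],0]
    - [[0,0,0],[0,0.002,0],0]

```text
time: 5.6
eef_pos: [0.5747, -0.0807, 0.033]
tcp_rot: [0.476, -0.523, 0.524, -0.476]
contact_force: [-2.2, 0.8, 4.5]
opening: 0.567
```

```bash
python3 s.py
```

```text
t 5.6 pos [ 0.5747 -0.0807  0.033 ] nest [ 0.0005 -0.111 ] F [-2.2  0.8  4.5] M [ 0.04  0.5  -0.  ] op 0.567 q6 -0.218
yaw -95.47 y [ 0.    -0.001 -1.   ]
Fnest -2.25 0.58
```

jog_arm:
  deltas:
    - [[0,0,0],[-0.004,0,0],0]
    - [[0,0,0],[-0.008,0,0],0]
    - [[0,0,0],[-0.012,0,0],0]
    - [[0,0,0],[-0.016,0,0],0]
    - [[0,0,0],[-0.02,0,0],0]
    - [[0,0,0],[-0.022,0,0],0]

```text
time: 6.1
eef_pos: [0.5772, -0.0584, 0.0333]
tcp_rot: [0.476, -0.523, 0.524, -0.476]
contact_force: [-0.2, -1.7, 2.8]
opening: 0.568
```

```bash
python3 s.py
```

```text
t 6.1 pos [ 0.5772 -0.0584  0.0333] nest [ 0.0008 -0.0885] F [-0.2 -1.7  2.8] M [-0.29 -0.02 -0.02] op 0.568 q6 -0.18
yaw -95.43 y [ 0.001 -0.001 -1.   ]
Fnest -0.07 -1.76
```

jog_arm:
  deltas:
    - [[0,0,0],[-0.003,0,0],0]
    - [[0,0,0],[-0.006,0,0],0]
    - [[0,0,0],[-0.009,0,0],0]
    - [[0,0,0],[-0.012,0,0],0]
    - [[0,0,0],[-0.015,0,0],0]
    - [[0,0,0],[-0.016,0,0],0]

```text
time: 6.6
eef_pos: [0.5788, -0.0421, 0.0333]
tcp_rot: [0.476, -0.522, 0.524, -0.476]
contact_force: [0.3, -1.3, 1.1]
opening: 0.569
```

```bash
python3 s.py; python3 look.py 3
```

```text
t 6.6 pos [ 0.5788 -0.0421  0.0333] nest [ 0.0009 -0.0721] F [ 0.3 -1.3  1.1] M [-0.3   0.03  0.02] op 0.569 q6 -0.152
yaw -95.41 y [ 0.001 -0.001 -1.   ]
Fnest 0.43 -1.28
time 6.6
qpos [-2.4700e-01  3.2270e-01  1.9322e+00 -9.0000e-04  8.8520e-01 -1.5200e-01]
dq [ 0.0165  0.0006 -0.0011 -0.0013 -0.0014  0.0154]
joint_efforts [ 8.11200e-01 -3.50933e+01 -2.24912e+01  2.90700e-01  8.58000e-02
 -5.60000e-03]
eef_pos [ 0.5788 -0.0421  0.0333]
tcp_rot [ 0.4758 -0.5225  0.5236 -0.4759]
contact_force [ 0.3034 -1.3114  1.1414]
wrist_torque [-0.3022  0.0332  0.0167]
opening 0.5688
[[-0.094  0.001  0.996]
 [-0.996 -0.001 -0.094]
 [ 0.001 -1.     0.001]]
tcp in nest [ 0.0009 -0.0721]
```

View pics/wrist3.png

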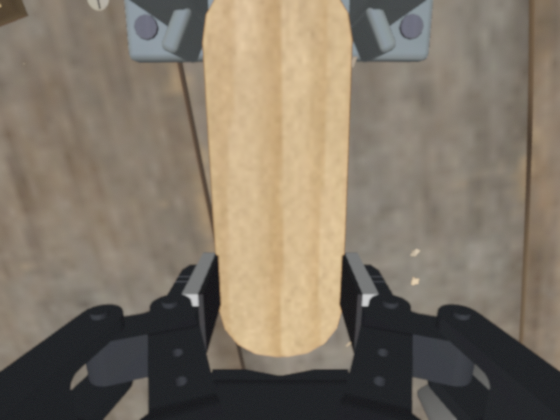

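View pics/scene3.png

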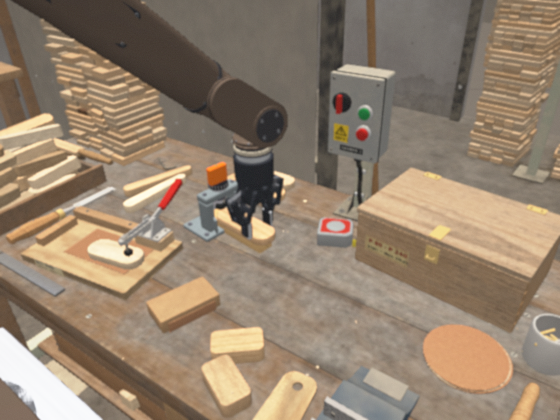

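The wrist image shows the blank's leading end (x 207-352 at the top) centred between the fixture flanges (128 and 432). The scene view shows no camera body beside the hand, so the knob is clear and I'll continue with the blank gripped.

jog_arm:
  deltas:
    - [[0,0,0],[-0.003,0,0],0]
    - [[0,0,0],[-0.006,0,0],0]
    - [[0,0,0],[-0.009,0,0],0]
    - [[0,0,0],[-0.012,0,0],0]
    - [[0,0,0],[-0.015,0,0],0]
    - [[0,0,0],[-0.018,0,0],0]
    - [[0,0,0],[-0.02,0,0],0]

```text
time: 7.33
eef_pos: [0.5807, -0.0217, 0.0333]
tcp_rot: [0.476, -0.523, 0.523, -0.476]
contact_force: [0.4, -1.3, 1.9]
opening: 0.568
```

```bash
python3 s.py; python3 - <<'E'
from h import *
for n in ['wrist3','scene3']:
    d=np.load(n+'.npz');W=d['W'];px=d['px'];hsv=cv2.cvtColor(px,cv2.COLOR_BGR2HSV)
    X,Y,Z=[W[...,i] for i in range(3)]
    m=(Z>.035)&(Z<.055)&(Y<.1)&(Y>-.14)&(X<.64)&(X>.5)&(hsv[...,1]>60)&(hsv[...,2]>110)
    lab=cv2.connectedComponentsWithStats(m.astype(np.uint8))
    for i in range(1,lab[0]):
        if lab[2][i,4]>100:
            P=W[lab[1]==i];r=cv2.minAreaRect(P[:,:2].astype(np.float32))
            A=np.c_[P[:,:2]-P[:,:2].mean(0),np.ones(len(P))];f=np.linalg.lstsq(A,P[:,2],rcond=None)[0]
            print(n,len(P),np.round(r[0],4),np.round(r[1],4),round(r[2],2),'plane',f.round(4),'nest minY',tonest(P[P[:,1].argmin()]))
E
```

```text
t 7.33 pos [ 0.5807 -0.0217  0.0333] nest [ 0.0009 -0.0516] F [ 0.4 -1.3  1.9] M [-0.31 -0.    0.01] op 0.568 q6 -0.117
yaw -95.42 y [ 0.001 -0.    -1.   ]
Fnest 0.49 -1.29
wrist3 46922 [ 0.5801 -0.009 ] [0.1387 0.0526] 84.78 plane [-0.0006  0.0006  0.0431] nest minY [ 0.00294826 -0.10833201]
scene3 266 [0.5615 0.0218] [0.1114 0.0288] 64.15 plane [ 0.165  -0.0271  0.0425] nest minY [-0.03686574 -0.06421701]
scene3 431 [ 0.5882 -0.0479] [0.0802 0.0472] 43.08 plane [0.0227 0.0341 0.0429] nest minY [ 0.00085533 -0.10973853]
```

jog_arm:
  deltas:
    - [[0,0,0],[-0.002,0,0],0]
    - [[0,0,0],[-0.004,0,0],0]
    - [[0,0,0],[-0.006,0,0],0]
    - [[0,0,0],[-0.008,0,0],0]
    - [[0,0,0],[-0.01,0,0],0]
    - [[0,0,0],[-0.01,0,0],0]

```text
time: 7.83
eef_pos: [0.5817, -0.0112, 0.0333]
tcp_rot: [0.475, -0.523, 0.523, -0.476]
contact_force: [-0.3, 0.1, 1.9]
opening: 0.566
```

```bash
python3 s.py
```

```text
t 7.83 pos [ 0.5817 -0.0112  0.0333] nest [ 0.0008 -0.0411] F [-0.3  0.1  1.9] M [-0.1  -0.04 -0.01] op 0.566 q6 -0.1
yaw -95.42 y [ 0.001  0.    -1.   ]
Fnest -0.28 0.03
```

jog_arm:
  deltas:
    - [[0,0,0],[-0.0005,0,0],0]
    - [[0,0,0],[-0.001,0,0],0]
    - [[0,0,0],[-0.0015,0,0],0]
    - [[0,0,0],[-0.002,0,0],0]
    - [[0,0,0],[-0.0025,0,0],0]
    - [[0,0,0],[-0.003,0,0],0]

```text
time: 8.33
eef_pos: [0.582, -0.0094, 0.0334]
tcp_rot: [0.476, -0.522, 0.524, -0.476]
contact_force: [-0.9, -7.0, 0.7]
opening: 0.569
```

```bash
python3 s.py
```

```text
t 8.33 pos [ 0.582  -0.0094  0.0334] nest [ 0.001  -0.0393] F [-0.9 -7.   0.7] M [-1.23  0.13 -0.03] op 0.569 q6 -0.094
yaw -95.37 y [ 0.001 -0.002 -1.   ]
Fnest -0.21 -7.08
```

jog_arm:
  deltas:
    - [[0,0,0],[0,0,0],0.8]
    - [[0,0,0],[0,0,0],0.8]
    - [[0,0,0],[0,0,0],0.8]
    - [[0,0,0],[0,0,0],0.8]
    - [[0,0,0],[0,-0.02,0],0.8]
    - [[0,0,0],[0,-0.05,0],0.8]
    - [[0,0,0],[0,-0.09,0],0.8]
    - [[0,0,0],[0,-0.13,0],0.8]
    - [[0,0,0],[0,-0.17,0],0.8]
    - [[0,0,0],[0,-0.18,0],0.8]

```text
time: 9.17
eef_pos: [0.5852, -0.0091, 0.2218]
tcp_rot: [0.473, -0.518, 0.527, -0.479]
contact_force: [0.6, 0.8, 1.5]
opening: 0.804
```

```bash
python3 s.py;python3 look.py 4 >/dev/null; python3 - <<'E'
from h import *
px=np.load('top4.npz')['px'];cv2.imwrite('pics/tc4.png',cv2.resize(px[150:250,140:300],None,fx=5,fy=5,interpolation=cv2.INTER_CUBIC))
E
```

```text
t 9.17 pos [ 0.5852 -0.0091  0.2218] nest [ 0.0041 -0.0387] F [0.6 0.8 1.5] M [ 0.02 -0.04  0.  ] op 0.804 q6 -0.095
yaw -95.35 y [ 0.014 -0.004 -1.   ]
Fnest 0.48 0.82
```

View pics/wrist4.png

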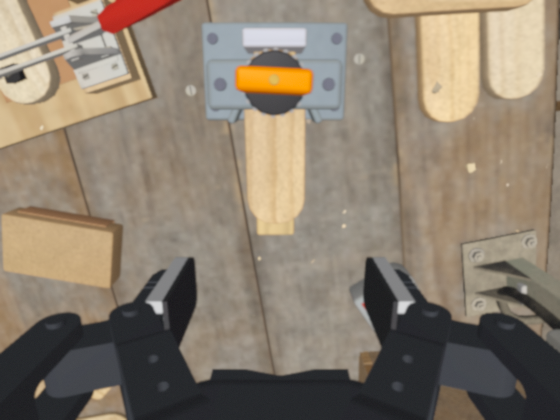

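View pics/tc4.png

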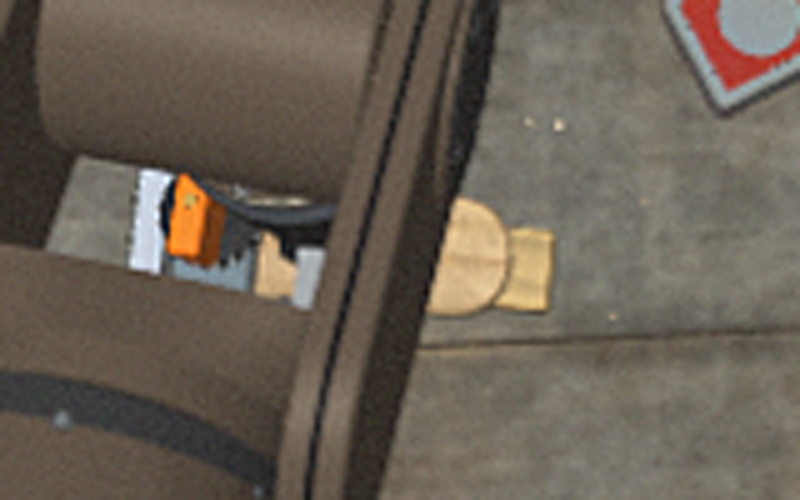

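The wrist image shows the blank on the rail through the portal, with its rear end at (275,222), the rail end at row 234 and the knob bar at (275,80). I'll measure the seating and the knob pose.

```bash
python3 - <<'E'
from h import *
d=np.load('wrist4.npz');W=d['W'];px=d['px'];hsv=cv2.cvtColor(px,cv2.COLOR_BGR2HSV)
X,Y,Z=[W[...,i] for i in range(3)]
def comp(m,n,mn=60):
    lab=cv2.connectedComponentsWithStats(m.astype(np.uint8))
    for i in range(1,lab[0]):
        if lab[2][i,4]>mn:
            P=W[lab[1]==i];r=cv2.minAreaRect(P[:,:2].astype(np.float32))
            N=np.array([tonest(p) for p in P])
            print(n,len(P),np.round(r[0],4),np.round(r[1],4),round(r[2],2),'z',np.median(P[:,2]).round(4),'nest',tonest(r[0]).round(4),'ny range',np.percentile(N[:,1],[0.3,99.7]).round(4),'nx',np.percentile(N[:,0],[0.5,99.5]).round(4))
box=(X>.5)&(X<.68)&(Y>-.09)&(Y<.14)
comp((Z>.037)&(Z<.048)&box&(hsv[...,1]>60)&(Y<.05),'blank')
comp((Z>.020)&(Z<.030)&box&(hsv[...,1]>60)&(Y<.05),'rail')
comp((hsv[...,0]<20)&(hsv[...,1]>190)&(Z>.138)&(Z<.16)&box,'knob')
comp((Z>.049)&(Z<.058)&box&(Y>.08),'stop')
comp((Z>.088)&(Z<.1)&box,'bridge')
E
```

```text
blank 6000 [0.5812 0.0027] [0.0982 0.0521] 85.35 z 0.043 nest [-0.0009 -0.0273] ny range [-0.0744  0.0212] nx [-0.0266  0.0245]
rail 476 [ 0.5753 -0.0548] [0.0167 0.036 ] 82.68 z 0.0249 nest [-0.0014 -0.0851] ny range [-0.0933 -0.0769] nx [-0.0192  0.0167]
knob 1777 [0.5872 0.0725] [0.0139 0.0416] 81.89 z 0.147 nest [-0.0015  0.0427] ny range [0.0356 0.0499] nx [-0.0218  0.0188]
stop 1250 [0.5909 0.1091] [0.0142 0.0491] 84.81 z 0.0541 nest [-0.0013  0.0795] ny range [0.0725 0.0866] nx [-0.025   0.0231]
bridge 66 [0.5057 0.1234] [0.0044 0.011 ] 86.54 z 0.0981 nest [-0.0875  0.0858] ny range [0.0835 0.0881] nx [-0.093 -0.082]
bridge 1687 [0.5565 0.0755] [0.0338 0.0318] 84.75 z 0.094 nest [-0.0324  0.0429] ny range [0.0261 0.0596] nx [-0.0481 -0.0183]
bridge 1767 [0.6183 0.0698] [0.0339 0.0342] 84.51 z 0.094 nest [0.0297 0.0429] ny range [0.026  0.0597] nx [0.0152 0.0464]
```

Blank is home: its rear end is at −74 mm, 17–19 mm short of the rail end, and it is centred within 1 mm. Next, the knob.

```bash
python3 - <<'E'
from h import *
go(.5884,.0738,.19,-6.5)
E
```

```text
turn [-0.0013, -1.5509, 0.004] shift [-0.0829, 0.0239, -0.0015]
```

jog_arm:
  deltas:
    - [[0,-0.12,0],[-0.02,0,0],0.7]
    - [[0,-0.24,0],[-0.04,0,0],0.7]
    - [[0,-0.36,0],[-0.06,0,0],0.7]
    - [[0,-0.48,0],[-0.08,0,0],0.7]
    - [[0,-0.6,0],[-0.083,0,-0.0015],0.7]
    - [[0,-0.72,0],[-0.083,0,-0.0015],0.7]
    - [[0,-0.84,0],[-0.083,0,-0.0015],0.7]
    - [[0,-0.96,0],[-0.083,0.01,-0.0015],0.7]
    - [[0,-1.08,0],[-0.083,0.01,-0.0015],0.7]
    - [[0,-1.2,0],[-0.083,0.01,-0.0015],0.7]

```text
time: 10.15
eef_pos: [0.5859, 0.0743, 0.1989]
tcp_rot: [0.69, -0.162, 0.159, -0.688]
contact_force: [-0.3, 0.3, -0.3]
opening: 0.699
```

```bash
python3 s.py; python3 - <<'E'
from h import *
go(.5884,.0738,.17,-6.5)
E
```

```text
t 10.15 pos [0.5859 0.0743 0.1989] nest [-0.003   0.0444] F [-0.3  0.3 -0.3] M [-0.05 -0.03 -0.02] op 0.699 q6 -1.157
yaw -26.26 y [-0.005 -0.001 -1.   ]
Fnest -0.28 0.25
turn [0.0028, -0.3448, -0.0046] shift [0.0026, 0.0289, 0.0008]
```

jog_arm:
  deltas:
    - [[0.003,-0.12,-0.005],[0.0026,0.01,0.0008],0.7]
    - [[0.003,-0.24,-0.005],[0.0026,0.02,0.0008],0.7]
    - [[0.003,-0.345,-0.005],[0.0026,0.029,0.0008],0.7]
    - [[0.003,-0.345,-0.005],[0.0026,0.029,0.0008],0.7]
    - [[0.003,-0.345,-0.005],[0.0026,0.029,0.0008],0.7]

```text
time: 10.57
eef_pos: [0.5864, 0.0739, 0.1663]
tcp_rot: [-0.706, 0.043, -0.039, 0.706]
contact_force: [0.7, -0.1, -0.3]
opening: 0.703
```

```bash
python3 s.py; python3 - <<'E'
from h import *
go(.5884,.0738,.122,-6.5)
c=cam('wrist');cv2.imwrite('pics/w5.png',c['pixels']);W=cloud(c);px=c['pixels']
hsv=cv2.cvtColor(px,cv2.COLOR_BGR2HSV);X,Y,Z=[W[...,i] for i in range(3)]
m=(hsv[...,0]<20)&(hsv[...,1]>190)&(Z>.138)&(Z<.16)&(abs(X-.59)<.05)&(abs(Y-.075)<.05)
P=W[m];r=cv2.minAreaRect(P[:,:2].astype(np.float32));print(len(P),r,np.median(P[:,2]))
E
```

```text
t 10.57 pos [0.5864 0.0739 0.1663] nest [-0.0024  0.0441] F [ 0.7 -0.1 -0.3] M [-0.07 -0.02 -0.  ] op 0.703 q6 -1.501
yaw -6.65 y [-0.006  0.    -1.   ]
Fnest 0.7 -0.04
turn [0.0002, -0.0027, -0.0062] shift [0.0023, 0.0443, 0.0001]
2272 ((0.5870148539543152, 0.07240946590900421), (0.013883879408240318, 0.04377913102507591), 81.04771423339844) 0.14682007735253122
```

View pics/w5.png

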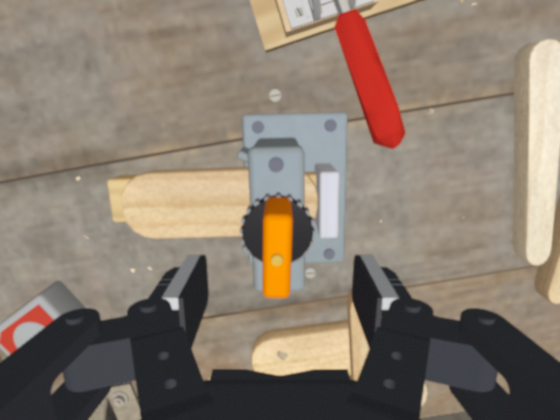

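The wrist image shows the bar at columns 264-292, between the fingers (inner edges at about 207 and 353), well centred. Descending.

jog_arm:
  deltas:
    - [[0,0.02,-0.006],[0.0018,0.015,0.0002],0.7]
    - [[0,0.03,-0.006],[0.0018,0.03,0.0002],0.7]
    - [[0,0.03,-0.006],[0.0018,0.043,0.0002],0.7]
    - [[0,0.03,-0.006],[0.0018,0.044,0.0002],0.7]
    - [[0,0.03,-0.006],[0.0018,0.044,0.0002],0.7]
  force: 50

```text
time: 11.03
eef_pos: [0.5882, 0.074, 0.1227]
tcp_rot: [0.705, -0.052, 0.052, -0.705]
contact_force: [-0.4, -0.7, -0.4]
opening: 0.698
```

jog_arm:
  deltas:
    - [[0,0,0],[0,0,0],0.3]
    - [[0,0,0],[0,0,0],0.2]
    - [[0,0,0],[0,0,0],0]
    - [[0,0,0],[0,0,0],0]
    - [[0,0,0],[0,0,0],0]
    - [[0,0,0],[0,0,0],0]
    - [[0,0,0],[0,0,0],0]
    - [[0,0,0],[0,0,0],0]

```text
time: 11.7
eef_pos: [0.5887, 0.0726, 0.124]
tcp_rot: [0.706, -0.051, 0.052, -0.704]
contact_force: [-1.7, -5.5, 3.4]
opening: 0.152
```

```bash
python3 s.py
```

```text
t 11.7 pos [0.5887 0.0726 0.124 ] nest [-0.     0.043] F [-1.7 -5.5  3.4] M [-0.7   0.31  0.12] op 0.152 q6 -1.47
yaw -8.34 y [ 0.001 -0.003 -1.   ]
Fnest -1.13 -5.66
```

jog_arm:
  deltas:
    - [[0,0.1,0],[0,-0.001,-0.0005],0]
    - [[0,0.2,0],[0,-0.001,-0.0005],0]
    - [[0,0.3,0],[0,-0.001,-0.0005],0]
    - [[0,0.4,0],[0,-0.001,-0.0005],0]
    - [[0,0.5,0],[0,-0.001,-0.0005],0]
    - [[0,0.5,0],[0,-0.001,-0.0005],0]
    - [[0,0.5,0],[0,-0.001,-0.0005],0]
    - [[0,0.5,0],[0,-0.001,-0.0005],0]
  force: 60

```text
time: 12.37
eef_pos: [0.5887, 0.0725, 0.1242]
tcp_rot: [0.671, -0.223, 0.225, -0.67]
contact_force: [3.3, 1.7, -7.6]
opening: 0.151
```

```bash
python3 s.py
```

```text
t 12.37 pos [0.5887 0.0725 0.1242] nest [-0.      0.0429] F [ 3.3  1.7 -7.6] M [ 0.4  -0.86  0.07] op 0.151 q6 -0.973
yaw -36.89 y [ 0.002 -0.002 -1.   ]
Fnest 3.11 1.98
```

jog_arm:
  deltas:
    - [[0,0.1,0],[0,0,0],0]
    - [[0,0.2,0],[0,0,0],0]
    - [[0,0.2,0],[0,0,0],0]
    - [[0,0.2,0],[0,0,0],0]
    - [[0,0.2,0],[0,0,0],0]

```text
time: 12.78
eef_pos: [0.5888, 0.0726, 0.1241]
tcp_rot: [0.646, -0.288, 0.29, -0.645]
contact_force: [2.3, 0.8, -5.8]
opening: 0.149
```

```bash
python3 s.py
```

```text
t 12.78 pos [0.5888 0.0726 0.1241] nest [0.0001 0.043 ] F [ 2.3  0.8 -5.8] M [ 0.28 -0.59  0.03] op 0.149 q6 -0.776
yaw -48.21 y [ 0.002 -0.002 -1.   ]
Fnest 2.19 1.04
```

jog_arm:
  deltas:
    - [[0,0.1,0],[0,0,0],0]
    - [[0,0.2,0],[0,0,0],0]
    - [[0,0.2,0],[0,0,0],0]
    - [[0,0.2,0],[0,0,0],0]
    - [[0,0.2,0],[0,0,0],0]

```text
time: 13.2
eef_pos: [0.5889, 0.0726, 0.1241]
tcp_rot: [0.614, -0.35, 0.352, -0.614]
contact_force: [3.2, 1.3, -4.9]
opening: 0.15
```

```bash
python3 s.py
```

```text
t 13.2 pos [0.5889 0.0726 0.1241] nest [0.0002 0.043 ] F [ 3.2  1.3 -4.9] M [ 0.16 -0.62  0.04] op 0.15 q6 -0.579
yaw -59.53 y [ 0.002 -0.002 -1.   ]
Fnest 3.03 1.62
```

jog_arm:
  deltas:
    - [[0,0.1,0],[0,0,0],0]
    - [[0,0.2,0],[0,0,0],0]
    - [[0,0.2,0],[0,0,0],0]
    - [[0,0.2,0],[0,0,0],0]
    - [[0,0.2,0],[0,0,0],0]

```text
time: 13.62
eef_pos: [0.589, 0.0726, 0.1241]
tcp_rot: [-0.576, 0.409, -0.411, 0.576]
contact_force: [4.2, 1.4, -4.9]
opening: 0.152
```

```bash
python3 s.py
```

```text
t 13.62 pos [0.589  0.0726 0.1241] nest [0.0003 0.043 ] F [ 4.2  1.4 -4.9] M [ 0.19 -0.65  0.06] op 0.152 q6 -0.381
yaw -70.83 y [ 0.003 -0.002 -1.   ]
Fnest 4.05 1.74
```

jog_arm:
  deltas:
    - [[0,0.1,0],[0,0,0],0]
    - [[0,0.15,0],[0,0,0],0]
    - [[0,0.15,0],[0,0,0],0]
    - [[0,0.15,0],[0,0,0],0]
    - [[0,0.15,0],[0,0,0],0]

```text
time: 14.03
eef_pos: [0.5891, 0.0726, 0.1241]
tcp_rot: [-0.544, 0.45, -0.452, 0.545]
contact_force: [3.2, 0.1, -5.8]
opening: 0.151
```

```bash
python3 s.py
```

```text
t 14.03 pos [0.5891 0.0726 0.1241] nest [0.0003 0.043 ] F [ 3.2  0.1 -5.8] M [ 0.11 -0.68  0.09] op 0.151 q6 -0.233
yaw -79.31 y [ 0.003 -0.002 -1.   ]
Fnest 3.22 0.37
```

jog_arm:
  deltas:
    - [[0,0.1,0],[0,0,0],0]
    - [[0,0.15,0],[0,0,0],0]
    - [[0,0.15,0],[0,0,0],0]
    - [[0,0.15,0],[0,0,0],0]
    - [[0,0.15,0],[0,0,0],0]

```text
time: 14.45
eef_pos: [0.5891, 0.0725, 0.1241]
tcp_rot: [-0.509, 0.489, -0.492, 0.51]
contact_force: [3.3, -0.3, -4.9]
opening: 0.151
```

```bash
python3 s.py
```

```text
t 14.45 pos [0.5891 0.0725 0.1241] nest [0.0004 0.0429] F [ 3.3 -0.3 -4.9] M [ 0.08 -0.71  0.12] op 0.151 q6 -0.085
yaw -87.81 y [ 0.003 -0.002 -1.   ]
Fnest 3.29 0.02
```

The torque is climbing (0.06, 0.09, 0.12), so the foot has made contact. I'll take smaller steps from here.

jog_arm:
  deltas:
    - [[0,0.1,0],[0,0,0],0]
    - [[0,0.1,0],[0,0,0],0]
    - [[0,0.1,0],[0,0,0],0]
    - [[0,0.1,0],[0,0,0],0]

```text
time: 14.78
eef_pos: [0.5892, 0.0725, 0.1241]
tcp_rot: [0.484, -0.513, 0.516, -0.485]
contact_force: [3.6, 0.2, -4.9]
opening: 0.149
```

```bash
python3 s.py
```

```text
t 14.78 pos [0.5892 0.0725 0.1241] nest [0.0004 0.0429] F [ 3.6  0.2 -4.9] M [ 0.05 -0.73  0.12] op 0.149 q6 0.013
yaw -93.41 y [ 0.003 -0.002 -1.   ]
Fnest 3.61 0.56
```

jog_arm:
  deltas:
    - [[0,0.1,0],[0,0,0],0]
    - [[0,0.1,0],[0,0,0],0]
    - [[0,0.1,0],[0,0,0],0]
    - [[0,0.1,0],[0,0,0],0]

```text
time: 15.12
eef_pos: [0.5892, 0.0725, 0.1242]
tcp_rot: [0.459, -0.536, 0.539, -0.46]
contact_force: [3.8, 0.5, -6.3]
opening: 0.153
```

```bash
python3 s.py
```

```text
t 15.12 pos [0.5892 0.0725 0.1242] nest [0.0005 0.0429] F [ 3.8  0.5 -6.3] M [ 0.08 -0.75  0.24] op 0.153 q6 0.11
yaw -99.0 y [ 0.003 -0.002 -1.   ]
Fnest 3.69 0.88
```

jog_arm:
  deltas:
    - [[0,0.08,0],[0,0,0],0]
    - [[0,0.08,0],[0,0,0],0]
    - [[0,0.08,0],[0,0,0],0]
    - [[0,0.08,0],[0,0,0],0]

```text
time: 15.45
eef_pos: [0.5892, 0.0724, 0.1241]
tcp_rot: [0.437, -0.554, 0.556, -0.438]
contact_force: [4.1, 0.5, -5.7]
opening: 0.149
```

```bash
python3 s.py
```

```text
t 15.45 pos [0.5892 0.0724 0.1241] nest [0.0005 0.0429] F [ 4.1  0.5 -5.7] M [ 0.06 -0.69  0.09] op 0.149 q6 0.188
yaw -103.47 y [ 0.003 -0.002 -1.   ]
Fnest 4.08 0.91
```

jog_arm:
  deltas:
    - [[0,0.08,0],[0,0,0],0]
    - [[0,0.08,0],[0,0,0],0]
    - [[0,0.08,0],[0,0,0],0]
    - [[0,0.08,0],[0,0,0],0]

```text
time: 15.78
eef_pos: [0.5892, 0.0724, 0.1241]
tcp_rot: [0.415, -0.571, 0.573, -0.416]
contact_force: [3.4, 0.4, -5.9]
opening: 0.152
```

```bash
python3 s.py
```

```text
t 15.78 pos [0.5892 0.0724 0.1241] nest [0.0005 0.0429] F [ 3.4  0.4 -5.9] M [ 0.03 -0.75 -0.07] op 0.152 q6 0.266
yaw -107.98 y [ 0.003 -0.001 -1.   ]
Fnest 3.37 0.74
```

jog_arm:
  deltas:
    - [[0,0.05,0],[0,0,0],0]
    - [[0,0.05,0],[0,0,0],0]
    - [[0,0.05,0],[0,0,0],0]
    - [[0,0.05,0],[0,0,0],0]

```text
time: 16.12
eef_pos: [0.5893, 0.0724, 0.1242]
tcp_rot: [0.401, -0.581, 0.583, -0.403]
contact_force: [3.9, 0.6, -5.4]
opening: 0.154
```

```bash
python3 s.py; python3 - <<'E'
from h import *
C=[]
for i in range(4):
    c=cam('wrist'); C.append((c['pixels'],cloud(c)))
    print(np.round(ctrl.get_state()['wrist_torque'],2))
cv2.imwrite('pics/w6.png',C[0][0]); np.savez('w6.npz',px=C[0][0],W=np.stack([x[1] for x in C]))
E
```

```text
t 16.12 pos [0.5893 0.0724 0.1242] nest [0.0006 0.0428] F [ 3.9  0.6 -5.4] M [ 0.08 -0.77  0.05] op 0.154 q6 0.315
yaw -110.75 y [ 0.004 -0.001 -1.   ]
Fnest 3.87 0.99
[ 0.02 -0.75  0.01]
[ 0.1  -0.76  0.07]
[ 0.04 -0.85  0.09]
[ 0.01 -0.74  0.1 ]
```

View pics/w6.png

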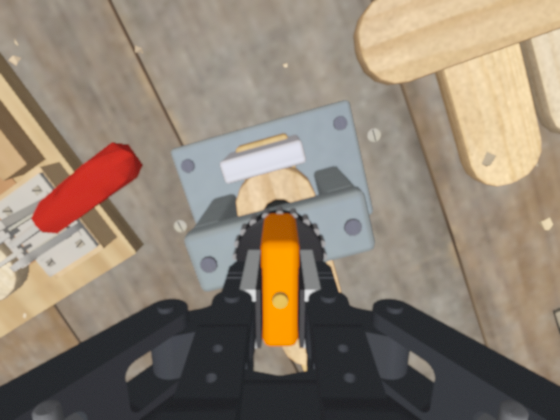

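```bash
python3 - <<'E'
from h import *
d=np.load('w6.npz');px=d['px'];W=d['W'];Z=W[...,2]
u,v=np.meshgrid(np.arange(560),np.arange(420))
for cx,cy in [(280,300)]:
    r=np.hypot(u-cx,v-cy); pin=r<5; bar=(abs(u-280)<13)&(v>255)&(v<335)&(r>14)
    for i in range(4):
        P=W[i][bar];A=np.c_[P[:,:2],np.ones(len(P))];ok=abs(P[:,2]-np.median(P[:,2]))<.003
        f=np.linalg.lstsq(A[ok],P[ok,2],rcond=None)[0]
        Q=W[i][pin];res=Q[:,2]-np.c_[Q[:,:2],np.ones(len(Q))]@f
        print('pin above bar',np.mean(res)*1e3,np.std(res)*1e3,len(res),'bar std',np.std(P[ok,2]-A[ok]@f)*1e3)
d=np.load('wrist4.npz');px=d['px'];W=d['W'];r=np.hypot(u-274,v-80)
m=(r<10);print(np.round(W[75:86,264:286,2][::2]*1e3,1)[:, ::2])
E
```

```text
pin above bar 149.60950137846996 0.5728548806338983 69 bar std nan
pin above bar 149.59719905918533 0.5880019802282455 69 bar std nan
pin above bar 149.78725999471737 0.4817103468904015 69 bar std nan
pin above bar 149.68098794929958 0.4582036697059114 69 bar std nan
[[147.  147.8 145.5 145.8 149.7 150.1 148.8 147.4 147.6 147.1 147. ]
 [148.2 146.7 146.7 150.4 149.  149.7 149.5 149.5 145.7 147.  145.8]
 [147.  145.6 148.5 149.6 149.9 150.5 148.4 149.8 145.8 147.8 148.2]
 [147.6 147.4 146.4 149.3 149.  150.2 150.4 148.9 147.4 147.6 147. ]
 [147.  147.5 148.1 148.9 147.  149.9 148.8 148.4 145.9 147.6 147.7]
 [147.2 146.7 148.3 147.4 146.6 147.1 148.4 147.1 147.4 146.3 147.4]]
  ret = _var(a, axis=axis, dtype=dtype, out=out, ddof=ddof,
  arrmean = um.true_divide(arrmean, div, out=arrmean,
  ret = ret.dtype.type(ret / rcount)
```

Bar depths include NaNs, so I'll filter them and compare the pin and bar heights before and after.

```bash
python3 - <<'E'
from h import *
u,v=np.meshgrid(np.arange(560),np.arange(420))
d=np.load('w6.npz');px=d['px'];W=d['W']
def an(W,px,ctr,ri,ro,R):
    hsv=cv2.cvtColor(px,cv2.COLOR_BGR2HSV)
    r=np.hypot(u-ctr[0],v-ctr[1]); fin=np.isfinite(W).all(-1)
    org=(hsv[...,0]<20)&(hsv[...,1]>190)
    org=cv2.erode(org.astype(np.uint8),np.ones((3,3)))>0
    bar=org&(r>ro)&(r<R)&fin&(W[...,2]>.142)&(W[...,2]<.152)
    pin=(r<ri)&fin
    b=W[bar][:,2];p=W[pin][:,2]; p=p[(p>.143)&(p<.156)]
    print('pin',p.mean()*1e3,p.std()*1e3/len(p)**.5,'bar',b.mean()*1e3,len(b),'diff',(p.mean()-b.mean())*1e3)
for i in range(4): an(W[i],px,(280,300),5,12,40)
d=np.load('wrist4.npz');an(d['W'],d['px'],(274,79.5),3.2,7,40)
E
```

```text
pin 149.60950137846996 0.06896362349945834 bar 146.950086013328 2201 diff 2.6594153651419705
pin 149.59719905918533 0.07078712000589893 bar 146.93833732837592 2200 diff 2.6588617308094253
pin 149.78725999471737 0.057991111050642793 bar 146.9111610331799 2201 diff 2.8760989615374823
pin 149.68098794929958 0.055161239664576166 bar 146.92067241674283 2202 diff 2.760315532556734
pin 149.2265586382308 0.13190352809577952 bar 146.98358255793107 1520 diff 2.242976080299747
```

Pin height above the bar went from 2.24 mm before to 2.74 mm now, which means one click, and it agrees with the torque fall. Releasing.

jog_arm:
  deltas:
    - [[0,0,0],[0,0,0],0.6]
    - [[0,0,0],[0,0,0],0.6]
    - [[0,0,0],[0,0,0],0.6]
    - [[0,0,0],[0,0,0],0.6]
    - [[0,0,0],[0,0,0],0.6]
    - [[0,0,0],[0,-0.02,0],0.6]
    - [[0,0,0],[0,-0.045,0],0.6]
    - [[0,0,0],[0,-0.05,0],0.6]
    - [[0,0,0],[0,-0.05,0],0.6]
    - [[0,0,0],[0,-0.05,0],0.6]

```text
time: 17.15
eef_pos: [0.589, 0.0725, 0.174]
tcp_rot: [0.401, -0.581, 0.583, -0.402]
contact_force: [0.4, 0.8, 0.2]
opening: 0.6
```

```bash
python3 s.py; python3 - <<'E'
from h import *
C=[]
for i in range(6):
    c=cam('wrist'); C.append(cloud(c))
cv2.imwrite('pics/w7.png',c['pixels']); np.savez('w7.npz',px=c['pixels'],W=np.stack(C))
E
```

```text
t 17.15 pos [0.589  0.0725 0.174 ] nest [0.0003 0.0429] F [0.4 0.8 0.2] M [-0.01  0.03  0.03] op 0.6 q6 0.316
yaw -110.79 y [ 0.004 -0.001 -1.   ]
Fnest 0.34 0.86
```

View pics/w7.png

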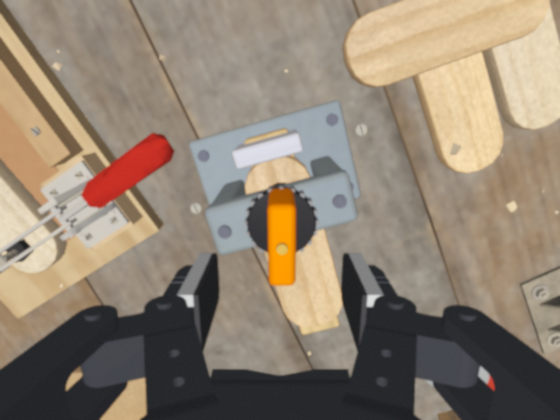

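The released view shows the fingers clear of the bar (pin at (282,249)) and the blank's leading end against the stop at (268,157). Final numbers next.

```bash
python3 - <<'E'
from h import *
u,v=np.meshgrid(np.arange(560),np.arange(420))
d=np.load('w7.npz');px=d['px'];Ws=d['W'];W=np.nanmean(Ws,0)
hsv=cv2.cvtColor(px,cv2.COLOR_BGR2HSV)
r=np.hypot(u-282,v-249)
org=cv2.erode(((hsv[...,0]<20)&(hsv[...,1]>190)).astype(np.uint8),np.ones((3,3)))>0
for w in Ws:
    b=w[org&(r>10)&(r<40)][:,2];b=b[(b>.142)&(b<.152)];p=w[r<4][:,2];p=p[p>.143]
    print('diff',((np.mean(p)-b.mean())*1e3).round(3),len(p))
def prof(rad):
    m=(r>rad)&(r<=rad+1);return np.nanmedian(W[...,2][m])
print([round(prof(k)*1e3,2) for k in range(0,9)])
X,Y,Z=[W[...,i] for i in range(3)]
box=(abs(X-.585)<.1)&(Y>-.1)&(Y<.14)
def rng(m,n):
    N=np.array([tonest(p) for p in W[m]]);print(n,m.sum(),np.percentile(N[:,1],[.5,99.5]).round(4),np.percentile(N[:,0],[.5,50,99.5]).round(4),np.median(W[m][:,2]))
sat=hsv[...,1]>60
rng(box&sat&(Z>.038)&(Z<.048)&(Y>.07)&(abs(X-.59)<.035),'blank front')
rng(box&sat&(Z>.038)&(Z<.048)&(Y<.03),'blank rear')
rng(box&(Z>.049)&(Z<.058)&(Y>.09)&(abs(X-.59)<.03),'stop')
rng(box&sat&(Z>.02)&(Z<.03)&(Y<-.03)&(abs(X-.58)<.03),'rail')
E
```

```text
diff 2.68 45
diff 2.635 45
diff 2.747 45
diff 2.768 45
diff 2.531 43
diff 2.735 45
[np.float64(149.4), np.float64(149.66), np.float64(149.62), np.float64(149.59), np.float64(149.36), np.float64(148.73), np.float64(147.25), np.float64(147.08), np.float64(147.12)]
blank front 1360 [0.0524 0.0709] [-0.0253 -0.0009  0.0219] 0.043024447886219244
blank rear 3731 [-0.0748  0.0006] [-0.0256  0.004   0.0239] 0.043037876862439706
stop 1333 [0.0735 0.0873] [-0.0255 -0.0015  0.0224] 0.05398881824599075
rail 258 [-0.0962 -0.0723] [-0.0191  0.      0.0238] 0.025025706112229113
```

```bash
python3 -c "
from plant import ctrl
print(ctrl.sign_off())"
```

```text
the job is handed in; nothing more can be done
None
```

The job is handed in at about 17.5 s: the blank is in the fixture, fully home and clamped, and the gripper is open and clear of everything. The hand-in gave no verdict.

- **Loading:** I gripped the blank near its trailing end, laid it on the rail and slid it through the portal until it met the stop with about 7 N.
- **Knob:** I turned it about 102° clockwise. The held torque rose to about 0.24 Nm, then fell to about −0.07 Nm. I went a further 3° and released.
- **Seating check:** In the last wrist picture the blank lies flat on the rail, its top at 43 mm. It is centred within about 1 mm. Rear end to stop face read about 148 mm for a 150 mm blank, so any gap is below what I can measure.
- **Click check:** The telltale pin stands about 2.7 mm above the bar, against 2.24 mm before turning. That fits one click, but the readings are noisy (about ±0.1 mm), and absolute pin heights read about 0.2 mm high.
- **Not measured:** I did not measure the clamping force on the rail directly. I infer it from the torque rise and the click.

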